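# Sweep the amber filters through the gate

## Robot

A 6-joint arm with a two-finger parallel gripper is mounted at the origin on a cart in front of the work surface, level with it; the furniture and walls round the work are solid. World frame = base frame: x ahead of the robot, y to its left, z up, the work surface at z = 0. Lengths are in m, angles in rad, forces in N, time in s.
With the tool pointing down it reaches from about 0.275 to 0.725 m from the base axis. Payload 5.6 kg.
Tool frame: the origin (TCP) lies between the finger pads; the fingertips stand 25 mm ahead of it and the grasp point (between the pads) lies 6 mm ahead of it (finger_overhang is the distance from the TCP to the fingertips, in m); z points along the fingers, y is the line along which they close (so a half turn about z gives the same grasp; the last joint's range is limited). The gripper opens to 85 mm and grips with 20 to 120 N. Pads are 22 mm wide; open, the fingers measure 114 mm over their backs; the gripper's body (76 mm by 85 mm) begins 54 mm behind the grasp point. The pads swing forward as they close: fully open they stand 13 mm farther back than shut.
Start: joints at [-1.045, 0.255, 0.108, 0, -1.424, -0.285], TCP at [0.131, -0.534, 0.256] pointing down, gripper open.
Joint ranges: [-2.95, 2.95], [-1.21, 1.97], [-1.09, 1.5], [-2.87, 1.71], [-2.94, -0.07], [-3.05, 3.05]. Speed limits (rad/s): [2.57, 2.57, 3.14, 3.14, 3.14, 3.14].

## Interface

Orientations are given as [roll, pitch, yaw] about the fixed x, y, z axes, in that order (R = Rz(yaw) Ry(pitch) Rx(roll)).
In Python, from bench import read_state, camera, finish_job, finger_overhang gives the robot as it stands.
- The arm moves only by the tool move_arm, never from a script. Its argument "deltas" is a list of rows, each a list of 3 entries, a list of its own where there are three numbers: the shift along the tool's x, y, z in cm, then the turn, a rotation vector about the tool's x, y, z in degrees, then the finger opening in cm, from 0 to 8.54. In form: [[[x, y, z], [rx, ry, rz], claw], ...]. A call has 1 to 8 rows; each row shifts and turns the commanded pose from where the row before left it, along the tool's axes as they then stand; what a row does not reach is not made up. A row lasts 1/8 s, in which the tool goes at most 62.5 mm and 10.7 degrees, less where a joint would pass 70% of its speed; a pose out of reach is approached as far as the arm can. A call with a gripper value outside its range is refused whole. The fingers move at their own pace and stop on an object; the grip force is fixed at half the most. Time passes only in rows, so rows that do not move let the fingers close. It gives the time, the measured TCP pose, the force, the opening and the grip force at its end, in the units of the state.
- read_state(): the state, without advancing time (a new reading comes with each control period).
- camera(name): name is "scene" or "top"; returns a dict with "color" (400x640x3 uint8, red, green, blue), "range_z" (400x640 float32, m along the optical axis (not along the pixel's ray), 0 where there is no reading), "intrinsics" (3x3 intrinsics, pixels), "world_from_camera" (4x4, takes a point from camera to world coordinates). Camera axes: x right, y up, looking along -z (the intrinsics and any distortion apply to the point x, -y, -z); pixel columns grow to the right and rows downward; lengths in m; the calibration is good to about 2 mm. A picture is of the moment at which its call begins.
- finish_job(): hands the job in; it is judged then, once.
The state is a dict: "t": time; "qpos": joint angles; "joint_vel": joint speeds; "tau": joint torques, N m; "eef_pos": TCP position; "tool_rot": TCP orientation; "contact_force": force on the tool from outside, world axes, zero at the start; "wrist_torque": the same for the moment, N m; "grip_width": finger opening in m; "gripper_force": force on a finger pad.
Only numpy, scipy, OpenCV 4.12 (cv2) and the standard library are available. Lean on these libraries where they do the work, as an engineer would, in place of code of your own. Each camera call takes 0.05 s, during which the arm holds its last target. There are 200 camera calls.

## Task

Two amber filter discs and a blue one lie on the white sorting deck. With the fingertips only, gently and without pinching or lifting anything, push the two amber discs one at a time across the deck and through the gate in the blue wall, so that each drops into the catch slot behind it. Leave the blue disc, the beaker and the two small vials where they are.

Things in the scene. Friction and masses are not known exactly. Their poses are not given: they have to be found in the camera images.
- sorter: fixed white sorting stand; origin on the worktop beneath its deck, z up, x pointing from the deck through the gate. Flat deck 50 mm above the origin, from x = -104 (open front edge, no rim) to x = +61 mm (edge over the slot), 228 mm wide in y, with low 4 mm lips along both sides (|y| = 110 to 114 mm). The far edge carries a blue wall 4 mm thick, near face at x = 60 mm, standing 14 mm above the deck, with one gate in its middle
- gate (a point): middle of the gate, at deck height, on the stand's x axis at x = 62 mm; axes as the stand's, so x is the direction in which discs go through. The clear opening between two fixed round posts (8 mm diameter, near side at x = 58 mm, 14 mm above the deck) is 34 mm wide in y. The deck ends in the gate: a disc whose centre passes x = 61 mm tips over and drops
- slot (a point): middle of the floor of the catch slot, a clear-walled pocket behind the gate: inside 68 mm long in x (61 to 129 mm in the stand's frame), 44 mm wide, floor 4 mm above the worktop and 46 mm below the deck, walls up to 56 mm
- amber_1: filter disc lying flat: black rim, amber (orange-yellow) face; 26 mm diameter, 10 mm thick, 20 g or so. Origin at the centre of its underside, z up. Its starting place is one of three on the deck (left, right, or middle and farther back from the gate); the three discs are dealt to them at random.
- amber_2: filter disc lying flat: black rim, amber (orange-yellow) face; 26 mm diameter, 10 mm thick, 20 g or so. Origin at the centre of its underside, z up. Its starting place is one of three on the deck (left, right, or middle and farther back from the gate); the three discs are dealt to them at random.
- blue_disc: filter disc lying flat: black rim, blue face; 26 mm diameter, 10 mm thick, 20 g or so. Origin at the centre of its underside, z up. Its starting place is one of three on the deck (left, right, or middle and farther back from the gate); the three discs are dealt to them at random. It must stay where it lies.
- dropper: small amber reagent bottle with white cap, 25 mm across, 48 mm tall, loose, standing to the right of the stand; origin under its centre. To be left alone
- dark_vial: small dark vial with black cap and yellow label, 18 mm across, 39 mm tall, loose, standing to the right of the stand; origin under its centre. To be left alone
- beaker: empty glass beaker, 62 mm across, 76 mm tall, loose, standing to the left of the stand; origin under its centre. To be left alone
Things that resemble listed ones, but are neither listed nor needed, are in the scene too. Leave any brown look-alike of the amber_2 alone. What is shaped like the amber_1 but pink is not meant.

How it is judged:
On the way, in this order (a step that is already met when the one before it is completed fails the run):
1. a first amber disc is in the catch slot (((x of amber_1 in the frame of sorter between 0.055 and 0.135 m and y of amber_1 in the frame of sorter between -0.03 and 0.03 m and z of amber_1 in the frame of sorter below 0.038 m) or (x of amber_2 in the frame of sorter between 0.055 and 0.135 m and y of amber_2 in the frame of sorter between -0.03 and 0.03 m and z of amber_2 in the frame of sorter below 0.038 m))), for 0.2 s.
2. the second amber disc is in the slot too (x of amber_1 in the frame of sorter between 0.055 and 0.135 m and y of amber_1 in the frame of sorter between -0.03 and 0.03 m and z of each of amber_1, amber_2 in the frame of sorter below 0.038 m and x of amber_2 in the frame of sorter between 0.055 and 0.135 m and y of amber_2 in the frame of sorter between -0.03 and 0.03 m), for 0.2 s.
At the end, for the whole second after the job is handed in: Both amber discs rest in the catch slot (origin at x = 55 to 135 mm and |y| < 30 mm in the stand's frame, less than 38 mm above the worktop), slower than 20 mm/s, and the blue disc is within 15 mm of where it began, the beaker and vials within 20 mm (all of step 2 and linear speed of each of amber_1, amber_2 below 0.02 m/s and distance of blue_disc from where it was at the start of the episode below 0.015 m and distance of each of beaker, dropper, dark_vial from where it was at the start of the episode below 0.02 m); the robot touches nothing.
It fails at once if an amber disc is pinched or pressed by the fingers with more than 15 N (contact force between the fingers and amber_1 above 15 N or contact force between the fingers and amber_2 above 15 N).
It fails at once if an amber disc is lifted more than 7 mm off the deck (z of any of amber_1, amber_2 in the frame of sorter above 0.057 m).
It fails at once if the blue disc is moved by more than 15 mm (distance of blue_disc from where it was at the start of the episode above 0.015 m).
It fails at once if the beaker or a vial is moved by more than 20 mm or tipped over (distance of any of beaker, dropper, dark_vial from where it was at the start of the episode above 0.02 m or angle between any of beaker, dropper, dark_vial's own z axis and vertical above 0.5 rad).
It also fails if it takes over 54 s, if anything falls off the work surface, if the arm or the gripper's body presses on something with over 40 N, if the wrist force passes 120 N, or if a joint passes its speed limit or range.

## Working session

There is one attempt and no reset: what is moved stays moved. The work goes in short steps, Python scripts to look and compute and a tool call to move; the robot and the scene stay as the last step left them, time stands still between calls to the robot, and variables do not carry over. Pictures are saved under pics/ and viewed, at most 10 in all, crops included, and the job is handed in when it is done.

Besides the shell and the picture viewer there is one more tool, called after ">>>" by a JSON object that holds its "op" and its "data", one argument or row to a line. move_arm: Moves the arm, as the interface text tells. Its arguments: {"type":"object","properties":{"deltas":{"type":"array"}},"required":["deltas"]}

```bash
mkdir -p pics
python3 - <<'E'
from bench import *
import cv2,numpy as np
print(read_state(),finger_overhang)
ims=[]
for n in("top","scene"):
    c=camera(n);np.savez(f"{n}0.npz",**c)
    cv2.imwrite(f"pics/{n}0.png",c["color"][:,:,::-1]);print(c["intrinsics"],c["world_from_camera"])
E
```

```text
{'t': 0.0, 'qpos': array([-1.04540235e+00,  2.55747836e-01,  1.06990280e-01, -4.66911274e-04,
       -1.42386416e+00, -2.84609442e-01]), 'joint_vel': array([-2.85288571e-04,  1.77922794e-03,  3.11578308e-05,  3.05625004e-04,
        2.01637854e-03,  3.61964145e-04]), 'tau': array([ 2.59971684e-04, -3.86625695e+01,  2.37943769e+01,  5.36493748e+00,
       -5.94357174e-03, -5.30253644e-06]), 'eef_pos': array([ 0.13111307, -0.53368874,  0.25539084]), 'tool_rot': array([ 3.13971103e+00, -6.93640062e-05, -2.90087684e+00]), 'contact_force': array([ 0.64277655, -0.61777059, -0.30135996]), 'wrist_torque': array([ 0.00860275,  0.00755467, -0.03836705]), 'gripper_force': 0.0, 'grip_width': 0.08554164622567942} 0.025
[[479.62390913   0.         313.75884541]
 [  0.         479.62390913 203.07820456]
 [  0.           0.           1.        ]] [[-0.0092759   0.98198047 -0.18875466  0.33380832]
 [-0.9991432  -0.01671559 -0.03786098  0.08652087]
 [-0.04033389  0.18824174  0.98129416  1.03088739]
 [ 0.          0.          0.          1.        ]]
[[416.05663313   0.         314.30432715]
 [  0.         416.05663313 206.70442871]
 [  0.           0.           1.        ]] [[-0.68339106 -0.63758341  0.35561786  0.84452736]
 [ 0.73003236 -0.60043467  0.32639082  0.36699231]
 [ 0.00542392  0.48266511  0.8757882   0.7966531 ]
 [ 0.          0.          0.          1.        ]]
```

View pics/top0.png

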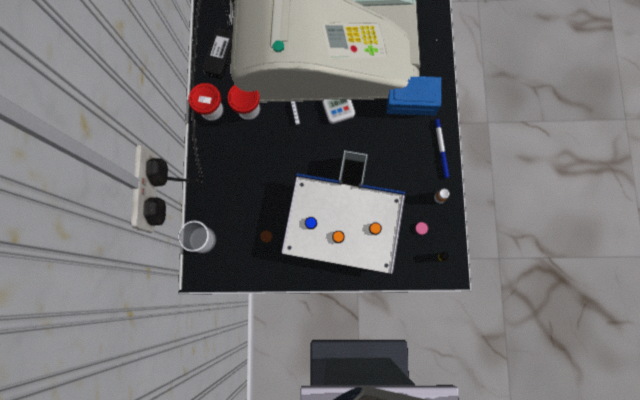

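View pics/scene0.png

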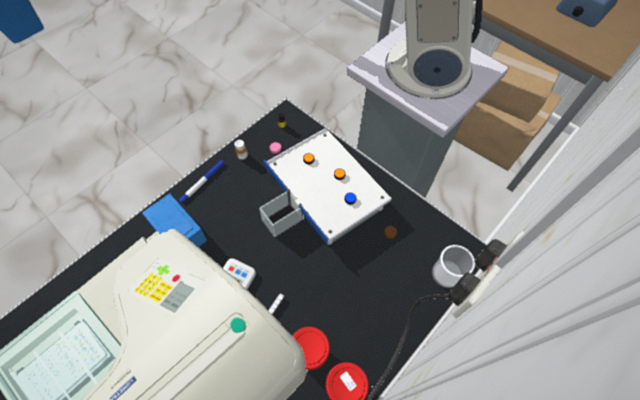

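Top view: amber discs at (375,228) on the right and (338,237) in the middle. The blue disc is at (311,223). Look-alikes are brown at (266,237) and pink at (422,228), both off the deck, and the dropper at (442,196). I choose the two orange discs on the white deck.

```bash
cat > h.py <<'E'
import numpy as np,cv2
def ray(c,u,v,z):
    K=c["intrinsics"];T=c["world_from_camera"]
    d=T[:3,:3]@np.array([(u-K[0,2])/K[0,0],-(v-K[1,2])/K[1,1],-1]);o=T[:3,3]
    return o+d*(z-o[2])/d[2]
def blobs(c,lo,hi,amin=20):
    h=cv2.cvtColor(c["color"],cv2.COLOR_RGB2HSV)
    n,l,s,ce=cv2.connectedComponentsWithStats(cv2.inRange(h,lo,hi))
    return [(s[i,4],ce[i],l==i) for i in range(1,n) if s[i,4]>=amin]
E
python3 - <<'E'
from h import *
for n in("top","scene"):
    c=dict(np.load(n+"0.npz"))
    print(n)
    for nm,lo,hi in(("amber",(8,150,150),(25,255,255)),("blue",(105,150,80),(130,255,255))):
        for a,ce,m in blobs(c,lo,hi): print(nm,a,ce.round(1),ray(c,*ce,.06).round(4), "depth pt z",)
    b=max(((a,ce,m) for a,ce,m in blobs(c,(0,0,150),(179,50,255),500) if (m[215:225,340:345].any() if n=="top" else m[195:200,310:325].any())),key=lambda b:b[0])
    m=cv2.morphologyEx(b[2].astype(np.uint8),cv2.MORPH_CLOSE,np.ones((15,15)))
    pts=cv2.findContours(m,0,1)[0];p=max(pts,key=cv2.contourArea)
    w=np.array([ray(c,*q[0],.05)[:2] for q in p],np.float32)
    r=cv2.minAreaRect(w);print(b[0],r,cv2.boxPoints(r))
    rz=c["range_z"];
    for u,v in((340,215),(325,260)) if n=="top" else ((320,195),(340,195)):
        K=c["intrinsics"];z=rz[v,u];print((c["world_from_camera"]@[(u-K[0,2])/K[0,0]*z,-(v-K[1,2])/K[1,1]*z,-z,1])[:3])
c=dict(np.load("top0.npz"));cv2.imwrite("pics/crop.png",cv2.resize(c["color"][140:290,250:460,::-1],None,fx=3.8,fy=3.8,interpolation=cv2.INTER_CUBIC))
E
```

```text
top
amber 118 [352.8  33.6] [0.8995 0.0344 0.06  ] depth pt z
amber 79 [375.2 227.7] [ 4.676e-01 -4.000e-04  6.000e-02] depth pt z
amber 81 [338.1 236.2] [0.4512 0.0751 0.06  ] depth pt z
blue 1307 [418.5  92.5] [ 0.7576 -0.1025  0.06  ] depth pt z
blue 59 [417.1 109. ] [ 0.7203 -0.0975  0.06  ] depth pt z
blue 27 [438.  122.6] [ 0.6888 -0.1397  0.06  ] depth pt z
blue 105 [445.  164.2] [ 0.598  -0.1488  0.06  ] depth pt z
blue 85 [316.6 177.4] [0.5749 0.1176 0.06  ] depth pt z
blue 91 [383.  188.7] [ 0.5483 -0.0192  0.06  ] depth pt z
blue 90 [310.6 222.5] [0.4802 0.1308 0.06  ] depth pt z
7683 ((0.4788934588432312, 0.067082479596138), (0.22233466804027557, 0.16374261677265167), 78.94336700439453) [[ 0.37722227 -0.02632017]
 [ 0.53792554 -0.05772259]
 [ 0.5805646   0.16048512]
 [ 0.41986138  0.19188756]]
[0.49653844 0.07024315 0.04939261]
[0.40396909 0.10252961 0.05191153]
scene
amber 61 [308.2 157.4] [ 4.656e-01 -4.000e-04  6.000e-02] depth pt z
amber 68 [339.3 172.8] [0.4493 0.0749 0.06  ] depth pt z
blue 863 [17.3 19. ] [ 0.6715 -0.8779  0.06  ] depth pt z
blue 117 [214.1 168.6] [ 0.6239 -0.1258  0.06  ] depth pt z
blue 112 [274.5 175.9] [ 0.5488 -0.0192  0.06  ] depth pt z
blue 85 [350.1 197.5] [0.4794 0.1312 0.06  ] depth pt z
blue 1453 [172.5 218.3] [ 0.7577 -0.0947  0.06  ] depth pt z
blue 41 [182.8 198.1] [ 0.7148 -0.1166  0.06  ] depth pt z
blue 146 [314.2 225.3] [0.5762 0.1209 0.06  ] depth pt z
132111 ((0.43917983770370483, -0.0827474594116211), (1.0172877311706543, 1.654795527458191), 32.001487731933594) [[-0.43063983  0.34936288]
 [ 0.4463046  -1.0539606 ]
 [ 1.3089995  -0.51485777]
 [ 0.4320551   0.88846564]]
[0.51248105 0.07797599 0.04903809]
[0.48499564 0.10912588 0.05134083]
```

View pics/crop.png

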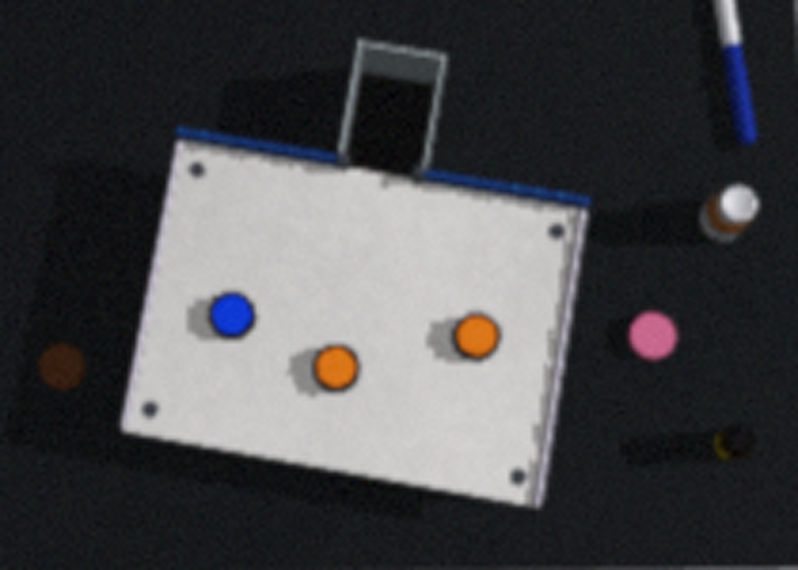

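The crop confirms it: blue disc at crop (232,315), amber discs at (336,367) and (476,335), and the gate between the blue wall ends at (340–425,165). Wall and deck-rectangle fits both give the stand at yaw -11.05° with its origin near (0.5005, 0.0623).

```bash
cat >> h.py <<'E'
from scipy.spatial.transform import Rotation as Ro
A=np.deg2rad(-11.05);O=np.array([.5005,.0623]);S=np.array([[np.cos(A),-np.sin(A)],[np.sin(A),np.cos(A)]])
toS=lambda w:S.T@(np.asarray(w)[:2]-O)
def plan(x,y,z,yaw):  # sorter xy (m), world z of TCP, tool-x angle in sorter frame (deg)
    from bench import read_state
    s=read_state();R=Ro.from_euler("xyz",s["tool_rot"])
    d=np.r_[O+S@[x,y],z]-s["eef_pos"]
    t=Ro.from_euler("xyz",[np.pi,0,A+np.deg2rad(yaw)])
    print("now S",toS(s["eef_pos"]).round(4),s["eef_pos"][2].round(4),"shift cm",(R.inv().apply(d)*100).round(2),"turn deg",np.rad2deg((R.inv()*t).as_rotvec()).round(1),"q",s["qpos"].round(2),"w",s["grip_width"].round(4),"t",s["t"],"F",s["contact_force"].round(1))
E
python3 - <<'E'
from h import *
c={n:dict(np.load(n+"0.npz")) for n in("top","scene")}
for n in c:
    for lo,hi in(((8,150,150),(25,255,255)),((105,150,80),(130,255,255))):
        for a,ce,m in blobs(c[n],lo,hi):
            p=toS(ray(c[n],*ce,.06))
            if np.abs(p).max()<.13: print(n,p.round(4))
plan(-.09,.003,.2,180)
E
```

```text
top [-0.0203 -0.0679]
top [-0.0508  0.0031]
top [0.0625 0.0685]
top [ 0.0626 -0.0708]
top [-0.0331  0.0633]
scene [-0.0222 -0.0682]
scene [-0.0527  0.0025]
scene [ 0.063  -0.0707]
scene [-0.0339  0.0635]
scene [0.063 0.072]Traceback (most recent call last):
  File "<stdin>", line 8, in <module>
  File "h.py", line 18, in plan
    print("now S",toS(s["eef_pos"]).round(4),s["eef_pos"][2].round(4),"shift cm",(R.inv().apply(d)*100).round(2),"turn deg",np.rad2deg((R.inv()*t).as_rotvec()).round(1),"q",s["qpos"].round(2),"w",s["grip_width"].round(4),"t",s["t"],"F",s["contact_force"].round(1))
                                                                                                                                                                                                    ^^^^^^^^^^^^^^^^^^^^^
AttributeError: 'float' object has no attribute 'round'
```

```bash
sed -i 's/s\["grip_width"\].round(4)/round(s["grip_width"],4)/' h.py; python3 -c "
from h import *
plan(-.09,.003,.2,180)"
```

```text
now S [-0.2483 -0.6558] 0.2555 shift cm [-42.04  53.12   5.63] turn deg [ 0.1 -0.  24.8] q [-1.05  0.26  0.11 -0.   -1.42 -0.28] w 0.0857 t 0.1 F [ 0.5 -0.  -0.1]
```

>>> {"op": "move_arm", "data": {
  "deltas": [
    [[-2.6,3.3,0],[0,0,0],1.6],
    [[-2.6,3.3,0],[0,0,0],1.6],
    [[-2.6,3.3,0],[0,0,0],1.6],
    [[-2.6,3.3,0],[0,0,0],1.6],
    [[-2.6,3.3,0],[0,0,0],1.6],
    [[-2.6,3.3,0],[0,0,0],1.6],
    [[-2.6,3.3,0],[0,0,0],1.6],
    [[-2.6,3.3,0],[0,0,0],1.6]
  ]
}}

```text
t: 1.1
eef_pos: [0.2703, -0.2268, 0.2561]
tool_rot: [3.141, -0.0, -2.901]
contact_force: [0.4, -0.4, 0.4]
grip_width: 0.0161
gripper_force: 0.0
```

>>> {"op": "move_arm", "data": {
  "deltas": [
    [[-2.6,3.3,0],[0,0,0],1.6],
    [[-2.6,3.3,0],[0,0,0],1.6],
    [[-2.6,3.3,0],[0,0,0],1.6],
    [[-2.6,3.3,0],[0,0,0],1.6],
    [[-2.6,3.3,0],[0,0,0],1.6],
    [[-2.6,3.3,0],[0,0,0],1.6],
    [[-2.6,3.3,0],[0,0,0],1.6],
    [[-2.6,3.3,0],[0,0,0],1.6]
  ]
}}

```text
t: 2.1
eef_pos: [0.4094, 0.0792, 0.256]
tool_rot: [-3.142, -0.0, -2.9]
contact_force: [-0.0, -0.5, 1.6]
grip_width: 0.0162
gripper_force: 0.0
```

>>> {"op": "move_arm", "data": {
  "deltas": [
    [[0,0,1],[0,0,8],1.6],
    [[0,0,1],[0,0,8],1.6],
    [[0,0,1],[0,0,8.8],1.6],
    [[0,0,1],[0,0,0],1.6],
    [[0,0,0],[0,0,0],1.6]
  ]
}}

```text
t: 2.72
eef_pos: [0.4087, 0.0776, 0.2155]
tool_rot: [-3.14, -0.002, 2.952]
contact_force: [0.4, 0.5, 0.2]
grip_width: 0.0161
gripper_force: 0.0
```

```bash
python3 -c "
from h import *
plan(-.09,.003,.0775,180)"
```

```text
now S [-0.093  -0.0026] 0.2155 shift cm [-0.32  0.57 13.8 ] turn deg [-0.1 -0.1  0.2] q [ 0.57  0.01 -0.29 -0.   -1.28 -2.33] w 0.0161 t 2.725 F [0.4 0.5 0.2]
```

>>> {"op": "move_arm", "data": {
  "deltas": [
    [[-0.3,0.6,2.5],[0,0,0],1.6],
    [[0,0,3],[0,0,0],1.6],
    [[0,0,3],[0,0,0],1.6],
    [[0,0,3],[0,0,0],1.6],
    [[0,0,1.5],[0,0,0],1.6],
    [[0,0,0.5],[0,0,0],1.6],
    [[0,0,0],[0,0,0],1.6]
  ]
}}

```text
t: 3.6
eef_pos: [0.4137, 0.0833, 0.0817]
tool_rot: [3.141, 0.001, 2.951]
contact_force: [-0.2, -0.3, -0.3]
grip_width: 0.0159
gripper_force: 0.0
```

Run:
```python
from h import *
from bench import camera
plan(-.09,.003,.0775,180)
t=camera("top");s=camera("scene")
a=cv2.resize(t["color"][180:280,270:410],None,fx=4,fy=4,interpolation=2);b=cv2.resize(s["color"][110:250,260:400],None,fx=4,fy=4,interpolation=2)
b=cv2.resize(b,(400,400));
cv2.imwrite("pics/p1.png",cv2.hconcat([cv2.resize(a,(400,400*100//140)) if 0 else cv2.copyMakeBorder(cv2.resize(a,(400,286)),0,114,0,0,0),b])[:,:,::-1])
```

```text
now S [-0.0892  0.004 ] 0.0817 shift cm [ 0.08 -0.1   0.42] turn deg [0.  0.  0.1] q [ 0.57  0.14 -0.51  0.   -0.91 -2.34] w 0.0159 t 3.6 F [-0.2 -0.3 -0.3]
```

View pics/p1.png

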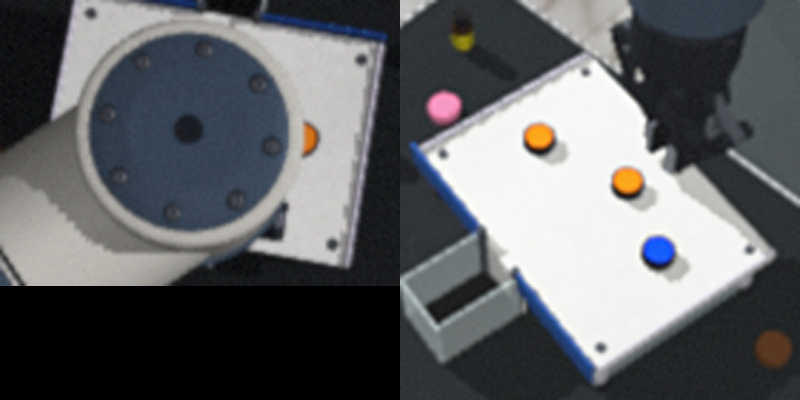

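The right half shows both fingertips just above the deck at (670,150), behind the middle amber disc at (628,182). Now I lower slightly and push along +x of the stand.

>>> {"op": "move_arm", "data": {
  "deltas": [
    [[0,-0.1,0.4],[0,0,0],1.6],
    [[-0.6,0,0],[0,0,0],1.6],
    [[-0.6,0,0],[0,0,0],1.6],
    [[-0.6,0,0],[0,0,0],1.6],
    [[-0.6,0,0],[0,0,0],1.6],
    [[-0.8,0,0],[0,0,0],1.6],
    [[-0.8,0,0],[0,0,0],1.6],
    [[0,0,0],[0,0,0],1.6]
  ]
}}

```text
t: 4.7
eef_pos: [0.453, 0.0745, 0.0772]
tool_rot: [-3.142, 0.0, 2.949]
contact_force: [0.9, 0.4, -0.6]
grip_width: 0.0158
gripper_force: 0.0
```

```bash
cat > look.py <<'E'
from h import *
from bench import camera
for n in("scene","top"):
    c=camera(n)
    for nm,lo,hi in(("amber",(8,150,120),(25,255,255)),("blue",(105,150,80),(130,255,255))):
        for a,ce,m in blobs(c,lo,hi,12):
            p=toS(ray(c,*ce,.06))
            if np.abs(p).max()<.16: print(n,nm,a,p.round(4))
E
python3 look.py; python3 -c "
from h import *
plan(.044,0,.0775,180)"
```

```text
scene amber 63 [-0.0221 -0.068 ]
scene amber 76 [-0.0285  0.0012]
scene blue 113 [ 0.063 -0.07 ]
scene blue 85 [-0.0339  0.0635]
scene blue 147 [0.0631 0.0725]
top amber 65 [-0.0198 -0.0702]
top blue 19 [0.0624 0.0998]
top blue 43 [ 0.0625 -0.0921]
now S [-0.0496  0.0027] 0.0772 shift cm [-9.36 -0.28 -0.04] turn deg [-0. -0.  0.] q [ 0.51  0.22 -0.43 -0.   -0.92 -2.27] w 0.016 t 4.8 F [-0.5  0.   0.2]
```

>>> {"op": "move_arm", "data": {
  "deltas": [
    [[-0.8,-0.05,0],[0,0,0],1.6],
    [[-0.8,-0.05,0],[0,0,0],1.6],
    [[-0.8,-0.05,0],[0,0,0],1.6],
    [[-0.8,-0.05,0],[0,0,0],1.6],
    [[-0.8,0,0],[0,0,0],1.6],
    [[-0.8,0,0],[0,0,0],1.6],
    [[-0.8,0,0],[0,0,0],1.6],
    [[0,0,0],[0,0,0],1.6]
  ]
}}

```text
t: 5.8
eef_pos: [0.5076, 0.0618, 0.0772]
tool_rot: [3.142, 0.0, 2.949]
contact_force: [-0.3, 0.2, 0.5]
grip_width: 0.0161
gripper_force: 0.0
```

```bash
python3 look.py; python3 -c "
from h import *
plan(.045,0,.0775,180)"
```

```text
scene amber 78 [ 0.0276 -0.0003]
scene blue 112 [ 0.063  -0.0713]
scene blue 78 [-0.034   0.0632]
scene blue 147 [0.0631 0.0726]
top amber 87 [-0.0205 -0.0678]
top blue 34 [ 0.0625 -0.0911]
top blue 80 [-0.0337  0.0633]
now S [0.0064 0.0008] 0.0772 shift cm [-3.86 -0.08 -0.03] turn deg [-0. -0.  0.] q [ 0.43  0.31 -0.3  -0.   -0.96 -2.19] w 0.0159 t 5.9 F [ 0.4 -0.6  0.1]
```

>>> {"op": "move_arm", "data": {
  "deltas": [
    [[-0.8,0,0],[0,0,0],1.6],
    [[-0.8,0,0],[0,0,0],1.6],
    [[-0.8,0,0],[0,0,0],1.6],
    [[-0.8,0,0],[0,0,0],1.6],
    [[-0.6,0,0],[0,0,0],1.6],
    [[0,0,0],[0,0,0],1.6]
  ]
}}

```text
t: 6.65
eef_pos: [0.5447, 0.0545, 0.0771]
tool_rot: [-3.142, -0.0, 2.949]
contact_force: [-0.6, -0.6, 0.9]
grip_width: 0.016
gripper_force: 0.0
```

>>> {"op": "move_arm", "data": {
  "deltas": [
    [[1,0,0],[0,0,0],1.6],
    [[2,0,0],[0,0,0],1.6],
    [[2,0,-3],[0,0,0],1.6],
    [[0,-3,-2],[0,0,10],1.6],
    [[0,0,0],[0,0,0],1.6]
  ]
}}

```text
t: 7.28
eef_pos: [0.4892, 0.0342, 0.129]
tool_rot: [3.139, 0.003, 2.774]
contact_force: [0.4, -0.8, 0.5]
grip_width: 0.0159
gripper_force: 0.0
```

Run:
```python
from h import *
from bench import camera
plan(-.021,-.105,.13,-90)
plan(-.021,-.105,.13,90)
s=camera("scene");cv2.imwrite("pics/p2.png",cv2.resize(s["color"][110:260,240:410,::-1],None,fx=3,fy=3,interpolation=2))
```

```text
now S [-0.0057 -0.0297] 0.129 shift cm [ 0.2  -7.68 -0.11] turn deg [  -0.     0.2 -100. ] q [ 0.39  0.22 -0.28  0.   -1.07 -2.33] w 0.0159 t 7.275 F [ 0.4 -0.8  0.5]
now S [-0.0057 -0.0297] 0.129 shift cm [ 0.2  -7.68 -0.11] turn deg [ 0.2  0.  80. ] q [ 0.39  0.22 -0.28  0.   -1.07 -2.33] w 0.0159 t 7.275 F [ 0.4 -0.8  0.5]
```

View pics/p2.png

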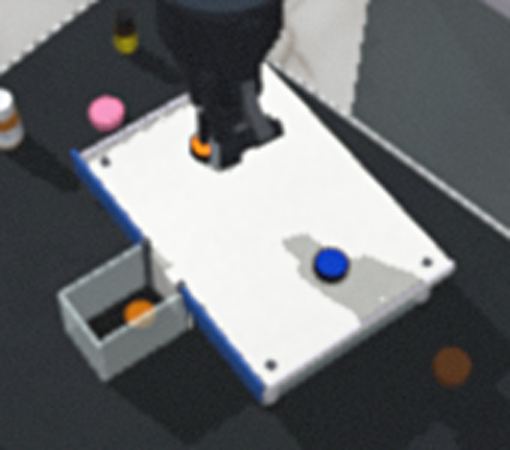

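The first disc is in the slot at (140,313); the remaining amber disc is at (202,148), on the right side of the deck. Next I go outside it and turn to push towards +y.

>>> {"op": "move_arm", "data": {
  "deltas": [
    [[0,-2.6,0],[0,0,-10],1.6],
    [[0,0,0],[0,0,-10],1.6],
    [[0,0,0],[0,0,-10],1.6],
    [[0,0,0],[0,0,-10],1.6],
    [[0,0,0],[0,0,-10],1.6],
    [[0,0,0],[0,0,-10],1.6],
    [[0,0,0],[0,0,-10],1.6],
    [[0,0,0],[0,0,-10],1.6]
  ]
}}

```text
t: 8.32
eef_pos: [0.4795, 0.011, 0.1262]
tool_rot: [3.14, -0.001, -2.104]
contact_force: [-0.0, -0.5, -0.0]
grip_width: 0.0159
gripper_force: 0.0
```

>>> {"op": "move_arm", "data": {
  "deltas": [
    [[0,0,0],[0,0,-10],1.6],
    [[0,0,0],[0,0,-10],1.6],
    [[0,0,0],[0,0,0],1.6]
  ]
}}

```text
t: 8.7
eef_pos: [0.4796, 0.0109, 0.1264]
tool_rot: [3.14, -0.0, -1.763]
contact_force: [-0.4, 0.7, 0.4]
grip_width: 0.0163
gripper_force: 0.0
```

```bash
python3 -c "
from h import *
plan(-.021,-.101,.082,-90)"
```

```text
now S [-0.0106 -0.0545] 0.1264 shift cm [4.65 1.03 4.45] turn deg [ 0.1 -0.   0. ] q [ 0.35  0.2  -0.31 -0.   -1.06 -0.54] w 0.0163 t 8.7 F [-0.4  0.7  0.4]
```

>>> {"op": "move_arm", "data": {
  "deltas": [
    [[2.4,0.5,0],[0,0,0],1.6],
    [[2.3,0.5,0],[0,0,0],1.6],
    [[0,0,2],[0,0,0],1.6],
    [[0,0,2],[0,0,0],1.6],
    [[0,0,0.4],[0,0,0],1.6],
    [[0,0,0],[0,0,0],1.6]
  ]
}}

```text
t: 9.45
eef_pos: [0.4615, -0.0336, 0.0833]
tool_rot: [3.141, -0.0, -1.764]
contact_force: [-0.4, 0.0, 0.7]
grip_width: 0.0163
gripper_force: 0.0
```

```bash
python3 look.py; python3 -c "
from h import *
plan(-.021,-.021,.0775,-90)"
```

```text
scene amber 63 [-0.023  -0.0684]
scene amber 39 [0.0936 0.0151]
scene blue 112 [ 0.0629 -0.0708]
scene blue 81 [-0.0339  0.0631]
scene blue 151 [0.0632 0.072 ]
top amber 22 [ 0.0772 -0.0002]
top blue 67 [0.0623 0.0721]
now S [-0.0195 -0.1015] 0.0839 shift cm [-8.05  0.15  0.64] turn deg [-0.1  0.   0. ] q [ 0.27  0.22 -0.41  0.   -0.94 -0.46] w 0.0161 t 9.55 F [ 0.  -0.1 -0.3]
```

>>> {"op": "move_arm", "data": {
  "deltas": [
    [[-0.3,0.2,0.2],[0,0,0],1.6],
    [[-0.3,0,0.4],[0,0,0],1.6],
    [[-0.6,0,0],[0,0,0],1.6],
    [[-0.6,0,0],[0,0,0],1.6],
    [[-0.7,0,0],[0,0,0],1.6],
    [[-0.8,0,0],[0,0,0],1.6],
    [[-0.8,0,0],[0,0,0],1.6],
    [[0,0,0],[0,0,0],1.6]
  ]
}}

```text
t: 10.55
eef_pos: [0.4675, 0.0075, 0.0773]
tool_rot: [-3.141, 0.0, -1.762]
contact_force: [1.2, 0.2, -0.2]
grip_width: 0.0164
gripper_force: 0.0
```

```bash
python3 look.py; python3 -c "
from h import *
plan(-.021,-.021,.0775,-90)"
```

```text
scene amber 68 [-0.0245 -0.0401]
scene amber 39 [0.0936 0.0151]
scene blue 111 [ 0.0629 -0.071 ]
scene blue 79 [-0.0342  0.0628]
scene blue 149 [0.0631 0.0724]
top blue 48 [0.0622 0.081 ]
now S [-0.022  -0.0607] 0.0773 shift cm [-3.97 -0.11 -0.02] turn deg [ 0.  -0.   0.1] q [ 0.35  0.23 -0.41 -0.   -0.93 -0.54] w 0.016 t 10.65 F [ 0.5 -0.7  0.4]
```

Disc is cradled (20.6 mm ahead of the TCP). I'll finish the sideways push, then go round behind it.

>>> {"op": "move_arm", "data": {
  "deltas": [
    [[-0.8,0,0],[0,0,0],1.6],
    [[-0.8,0,0],[0,0,0],1.6],
    [[-0.8,0,0],[0,0,0],1.6],
    [[-0.7,0,0],[0,0,0],1.6],
    [[-0.5,0,0],[0,0,0],1.6],
    [[-0.3,0,0],[0,0,0],1.6],
    [[0,0,0],[0,0,0],1.6]
  ]
}}

```text
t: 11.52
eef_pos: [0.4748, 0.0453, 0.0773]
tool_rot: [-3.142, 0.0, -1.763]
contact_force: [-0.0, 0.3, -0.0]
grip_width: 0.0156
gripper_force: 0.0
```

>>> {"op": "move_arm", "data": {
  "deltas": [
    [[1,0,0],[0,0,0],1.6],
    [[1.5,0,-1],[0,0,0],1.6],
    [[0,1,-3],[0,0,10],1.6],
    [[0,1,-1],[0,0,10],1.6],
    [[0,0,0],[0,0,10],1.6],
    [[0,0,0],[0,0,10],1.6],
    [[0,0,0],[0,0,10],1.6],
    [[0,0,0],[0,0,10],1.6]
  ]
}}

```text
t: 12.52
eef_pos: [0.4507, 0.0251, 0.128]
tool_rot: [-3.141, 0.001, -2.817]
contact_force: [-0.2, 0.2, -0.1]
grip_width: 0.0156
gripper_force: 0.0
```

>>> {"op": "move_arm", "data": {
  "deltas": [
    [[0,0,0],[0,0,10],1.6],
    [[0,0,0],[0,0,10],1.6],
    [[0,0,0],[0,0,10],1.6],
    [[0,0,0],[0,0,0],1.6]
  ]
}}

```text
t: 13.02
eef_pos: [0.4507, 0.0252, 0.1279]
tool_rot: [3.141, 0.001, 2.95]
contact_force: [0.0, 0.1, 0.0]
grip_width: 0.0159
gripper_force: 0.0
```

```bash
python3 look.py; python3 -c "
from h import *
plan(-.063,0,.0775,180)"
```

```text
scene amber 70 [-0.0238 -0.0015]
scene amber 38 [0.0937 0.0152]
scene blue 113 [ 0.0629 -0.0712]
scene blue 84 [-0.0338  0.0636]
scene blue 147 [0.0631 0.0723]
top blue 46 [0.0622 0.081 ]
now S [-0.0418 -0.0456] 0.1277 shift cm [2.11 4.57 5.02] turn deg [0.  0.  0.2] q [ 0.41  0.15 -0.37  0.   -1.05 -2.17] w 0.0158 t 13.125 F [ 0.3 -0.8 -0.1]
```

>>> {"op": "move_arm", "data": {
  "deltas": [
    [[2.1,1.5,0],[0,0,0],1.6],
    [[0,3,0],[0,0,0],1.6],
    [[0,0,2],[0,0,0],1.6],
    [[0,0,2],[0,0,0],1.6],
    [[0,0,1],[0,0,0],1.6],
    [[-0.6,0,0],[0,0,0],1.6],
    [[-0.6,0,0],[0,0,0],1.6],
    [[0,0,0],[0,0,0],1.6]
  ]
}}

```text
t: 14.12
eef_pos: [0.4516, 0.0721, 0.0779]
tool_rot: [3.141, 0.001, 2.949]
contact_force: [-0.5, 0.6, 0.3]
grip_width: 0.016
gripper_force: 0.0
```

>>> {"op": "move_arm", "data": {
  "deltas": [
    [[-0.6,0,0],[0,0,0],1.6],
    [[-0.8,0,0],[0,0,0],1.6],
    [[-0.8,0,0],[0,0,0],1.6],
    [[-0.8,0,0],[0,0,0],1.6],
    [[-0.8,0,0],[0,0,0],1.6],
    [[0,0,0],[0,0,0],1.6]
  ]
}}

```text
t: 14.88
eef_pos: [0.4884, 0.0646, 0.0772]
tool_rot: [-3.142, 0.0, 2.949]
contact_force: [-1.3, 0.4, 0.5]
grip_width: 0.0159
gripper_force: 0.0
```

```bash
python3 look.py; python3 -c "
from h import *
plan(.045,0,.0775,180)"
```

```text
scene amber 77 [ 0.0078 -0.0013]
scene amber 39 [0.0936 0.0151]
scene blue 113 [ 0.063  -0.0708]
scene blue 80 [-0.034   0.0627]
scene blue 148 [0.0632 0.0725]
top blue 36 [ 0.0625 -0.0939]
now S [-0.013  -0.0001] 0.0772 shift cm [-5.8   0.01 -0.04] turn deg [-0. -0.  0.] q [ 0.45  0.28 -0.35 -0.   -0.95 -2.21] w 0.0159 t 14.975 F [-0.2  0.2  0.3]
```

>>> {"op": "move_arm", "data": {
  "deltas": [
    [[-0.8,0,0],[0,0,0],1.6],
    [[-0.8,0,0],[0,0,0],1.6],
    [[-0.8,0,0],[0,0,0],1.6],
    [[-0.8,0,0],[0,0,0],1.6],
    [[-0.8,0,0],[0,0,0],1.6],
    [[-0.8,0,0],[0,0,0],1.6],
    [[-0.9,0,0],[0,0,0],1.6],
    [[0,0,0],[0,0,0],1.6]
  ]
}}

```text
t: 15.98
eef_pos: [0.5444, 0.0537, 0.0771]
tool_rot: [-3.142, 0.0, 2.949]
contact_force: [-0.3, 1.0, -0.2]
grip_width: 0.0158
gripper_force: 0.0
```

>>> {"op": "move_arm", "data": {
  "deltas": [
    [[1,0,0],[0,0,0],1.6],
    [[2,0,0],[0,0,0],1.6],
    [[2,0,-3],[0,0,0],1.6],
    [[2,0,-3],[0,0,0],1.6],
    [[0,0,-3],[0,0,0],1.6],
    [[0,0,0],[0,0,0],1.6],
    [[0,0,0],[0,0,0],1.6]
  ]
}}

```text
t: 16.85
eef_pos: [0.4742, 0.0673, 0.1668]
tool_rot: [3.141, -0.001, 2.95]
contact_force: [-0.2, 0.3, 0.2]
grip_width: 0.016
gripper_force: 0.0
```

Run:
```python
from h import *
from bench import camera
s=camera("scene");cv2.imwrite("pics/p3.png",cv2.resize(s["color"][110:290,210:480,::-1],None,fx=2.9,fy=2.9,interpolation=2))
```

```text
(no output)
```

View pics/p3.png

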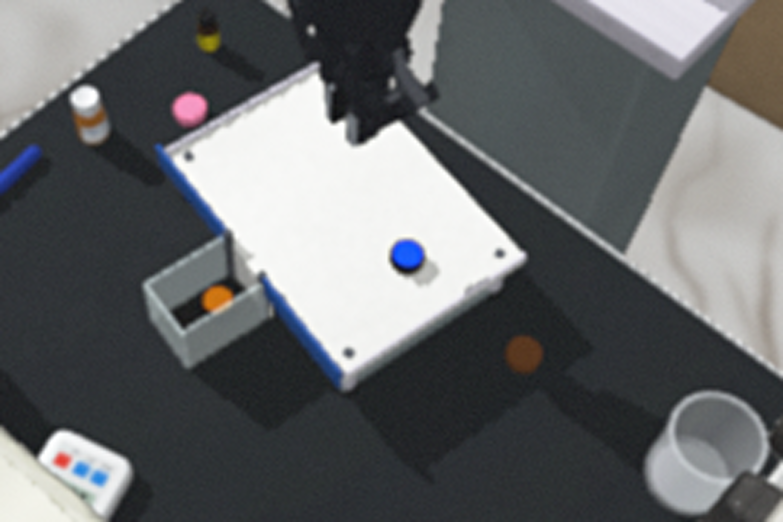

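Deck is empty except the blue disc at (407,255). Only one amber patch shows in the slot, at (218,298), so I'll clear the top view to check the second disc.

>>> {"op": "move_arm", "data": {
  "deltas": [
    [[4,0,-3],[0,0,0],1.6],
    [[4,0,0],[0,0,0],1.6],
    [[3,-3,0],[0,0,0],1.6],
    [[0,-5,0],[0,0,0],1.6],
    [[0,-5,0],[0,0,0],1.6],
    [[0,-5,0],[0,0,0],1.6],
    [[0,-5,0],[0,0,0],1.6],
    [[0,0,0],[0,0,0],1.6]
  ]
}}

```text
t: 17.9
eef_pos: [0.3215, -0.14, 0.1962]
tool_rot: [-3.141, -0.003, 2.943]
contact_force: [-0.3, -0.1, -0.1]
grip_width: 0.0159
gripper_force: 0.0
```

```bash
python3 look.py
python3 - <<'E'
from h import *
from bench import camera
t=camera("top");s=camera("scene")
f=lambda x:cv2.resize(x,(390,390),interpolation=2)
cv2.imwrite("pics/p4.png",cv2.hconcat([f(t["color"][140:200,325:385]),f(s["color"][180:240,255:315])])[:,:,::-1])
E
```

```text
scene amber 59 [0.095 0.013]
scene blue 114 [ 0.063  -0.0702]
scene blue 84 [-0.0338  0.0636]
scene blue 146 [0.0631 0.0724]
top amber 58 [ 0.0788 -0.001 ]
top blue 76 [0.0623 0.0691]
top blue 86 [ 0.0625 -0.0716]
top blue 91 [-0.0329  0.0634]
```

View pics/p4.png

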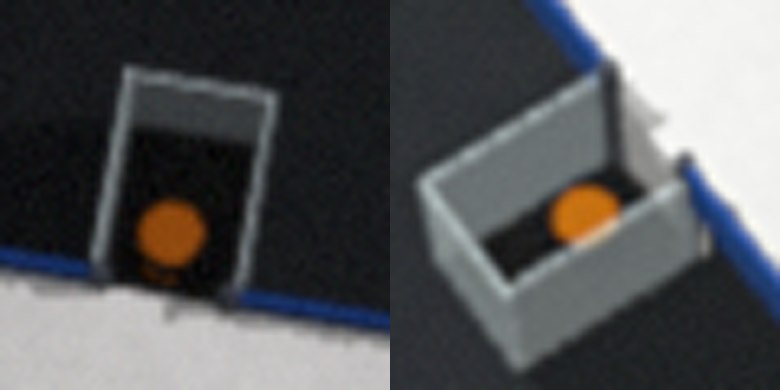

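One disc lies on the other: in the top view the upper disc is at (170,233), with a sliver of the lower one at (155,275). I'll triangulate the upper one's height.

Run:
```python
from h import *
from bench import camera,read_state
P=[]
for n in("scene","top"):
    c=camera(n)
    for a,ce,m in blobs(c,(8,150,120),(25,255,255),30):
        if abs(toS(ray(c,*ce,.06))-[.087,0]).max()<.03:
            P.append((c["world_from_camera"][:3,3],ray(c,*ce,.02)));z=np.median(c["range_z"][m]);K=c["intrinsics"]
            q=c["world_from_camera"]@[(ce[0]-K[0,2])/K[0,0]*z,-(ce[1]-K[1,2])/K[1,1]*z,-z,1];print(n,a,toS(q).round(4),q[2].round(4))
M=sum(np.eye(3)-np.outer(d,d) for o,p in P for d in[(p-o)/np.linalg.norm(p-o)])
b=sum((np.eye(3)-np.outer(d,d))@o for o,p in P for d in[(p-o)/np.linalg.norm(p-o)])
x=np.linalg.solve(M,b);print(toS(x),x[2],read_state()["t"])
```

```text
scene 59 [ 0.0863 -0.0037] 0.025
top 57 [ 0.0878 -0.0006] 0.0248
[ 0.08702028 -0.0010454 ] 0.02960797857065035 18.2
```

Upper disc's underside is at about 15 mm (floor 4 + 10 mm disc): stacked flat, well below the 38 mm limit. The blue disc has not moved. Handing in.

```bash
python3 -c "
from bench import *
print(finish_job())"
```

```text
the job is handed in; nothing more can be done
None
```

I pushed both amber discs through the gate; in the last pictures they lie stacked flat in the catch slot and the blue disc has not moved. I handed the job in at about 18 s, and it returned no verdict. I did not re-measure the beaker and vials, but nothing went near them.

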